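# Open a medicine jar in the jar holder

### The arm

A 7-joint arm with a two-finger parallel gripper is mounted at the origin on the work surface. World frame = base frame: x ahead of the robot, y to its left, z up, the work surface at z = 0. Lengths are in m, angles in rad, forces in N, time in s.
With the tool pointing down it reaches from about 0.4 to 0.85 m from the base axis. Payload 4.5 kg.
Tool frame: the origin (TCP) lies on the centre line of the jaws, within the pads' length; the fingertips stand r.tip_reach ahead of it and the grasp point (between the pads) lies 3 mm ahead of it (r.tip_reach is the distance from the TCP to the fingertips, in m); z points along the fingers, y is the line along which they close (so a half turn about z gives the same grasp; the last joint's range is limited). The gripper opens to 88 mm and grips with 3 to 60 N. Pads are 18 mm wide; open, the fingers measure 123 mm over their backs; the gripper's body (75 mm by 187 mm) begins 45 mm behind the grasp point.
Start: joints at [-1.117, 0.689, -0.195, 1.565, 0.157, 0.902, -0.215], TCP at [0.255, 0.571, 0.261] pointing down, gripper open.
Joint ranges: [-3.01, 3.01], [-0.46, 2.08], [-1.47, 1.51], [0.13, 2.56], [-1, 4.14], [0.04, 2.09], [-2.66, 2.66]. Speed limits (rad/s): [2.57, 2.57, 3.14, 3.14, 3.14, 3.14, 3.14].

### API

Orientations are given as a unit quaternion [x, y, z, w].
In Python, from plant import readout, eyes, ticket, r gives the robot as it stands. The module is installed in compiled form; this text tells all that it offers.
- The arm moves only by the tool carry_out, never from a script. Its argument "motion" is a list that holds one entry, the list of rows, each a list of 7 numbers: the shift along the tool's x, y, z in mm, then the turn, a rotation vector about the tool's x, y, z in rad, then the opening in per cent of the stroke, from 0 (shut) to 100 (fully open). In form: [[[dx, dy, dz, ax, ay, az, claw], ...]]. A call has 1 to 8 rows; each row shifts and turns the commanded pose from where the row before left it, along the tool's axes as they then stand; what a row does not reach is not made up. A row lasts 1/10 s, in which the tool goes at most 50 mm and 8.59 degrees, less where a joint would pass 70% of its speed; a pose out of reach is approached as far as the arm can. A call is refused whole if a number of a shift passes 50 or a number of a turn 0.15, either way. A call with a gripper value outside its range is refused whole. The fingers move at their own pace and stop on an object; "squeeze" is the grip in N (left out, the last holds). Time passes only in rows, so rows that do not move let the fingers close. It gives the time, the measured TCP pose, the force and the opening at its end, in the units of the state.
- readout.get_state(): the state, without advancing time (a new reading comes with each control period).
- eyes.snapshot(name): name is "side" or "top"; returns a dict with "pixels" (384x512x3 uint8, red, green, blue), "K" (3x3 intrinsics, pixels), "origin" and "attitude" of the camera in the world. Camera axes: x right, y down, z forward; pixel columns grow to the right and rows downward; lengths in m; the calibration is good to about 2 mm. A picture is of the moment at which its call begins. There is no depth.
- ticket.finish_job(): hands the job in, once; it reports no verdict.
The state is a dict: "clock": time; "q": joint angles; "qd": joint speeds; "joint_torque": joint torques, N m; "tool_pos": TCP position; "eef_rot": TCP orientation; "contact_force": force on the tool from outside, world axes, zero at the start; "moment": the same for the moment, N m; "opening": opening from 0.0 (shut) to 1.0 (fully open).
Only numpy, scipy, OpenCV 4.12 (cv2) and the standard library are available. Lean on these libraries where they do the work, as an engineer would, in place of code of your own. Each camera call takes 0.05 s, during which the arm holds its last target. There are 200 camera calls.

### The job

Set the square amber jar, cap on, down into the square pocket of the blue jar holder until it sits fully home, so that the holder keeps it from turning. Then unscrew the tight white cap (anticlockwise from above), lift it straight off as soon as the thread lets go, and finish while still holding the cap level, some 2 cm above the mouth of the jar, with the jar left standing in the holder. Do not drop the jar, and leave the bottle, the carton and the bowl where they are.

Things in the scene. Friction and masses are not known exactly. Their poses are not given: they have to be found in the camera images.
- jar: Amber jar, 0.2 to 0.45 kg: square body 62 x 62 mm with a paper label, 70 mm high to its flat shoulder, then a round neck 38 mm across up to 98 mm. Stands on the worktop at the start. Origin: centre of its underside; z up, x and y square to its side faces. It can be carried by its cap, which stays on until unscrewed.
- jar_mouth (a point): Centre of the jar's mouth, on the jar's axis 106 mm above its underside: the top of the white springy seal in the mouth when the cap is off (the tight cap presses it to 102 mm and it pushes back with about 10 N, so the cap turns stiffly, up to about 0.5 N m). Axes as the jar's.
- cap: Round white ribbed screw cap, 58 mm across (60 over the ribs), 28 mm high, 30 g, with a red stripe on top along its own +x. Origin: centre of its lower edge; z up. Screwed on, its lower edge is 78 to 81 mm above the jar's underside (8 to 11 above the shoulder). The yaw of cap x, anticlockwise from jar x, is 0.25 to 1.0 rad at the start.
- cap_lug (a point): One of the two lugs inside the cap (the other is opposite), 23 mm out along cap +x. They sit under sloping beads of the neck. The cap is free to lift straight off when its yaw from the jar is 1.6 to 2.7 rad, so a turn of 0.6 to 1.35 rad is needed and 1.5 always frees it; a stop comes at about 2.9. It rises up to 2 mm while turning and may pop up 2 mm more when free.
- holder: Blue jar holder fixed to the worktop, block 110 x 110 mm, 38 mm high. In its centre a square pocket, 66 x 66 mm, open at the top, with a 3 mm chamfer at the mouth and sides parallel to the block's; its floor lies 8 mm above the worktop (pocket 30 mm deep). Origin: centre of its underside; x, y along its sides, z up. The jar fits in any of the four quarter turns.
- bottle: Bystander: white pill bottle with blue cap, 42 mm across, 85 mm high. Origin: centre of its underside.
- carton: Bystander: white carton with a green band, 45 x 100 x 36 mm, lying flat. Origin: centre of its underside, y along its length.
- mortar: Bystander: white ceramic bowl, 72 mm across, 48 mm high. Origin: centre of its underside.
Mind the look-alikes: they are no part of the job. Leave any turquoise look-alike of the cap alone.

How it is judged:
By the outcome, as a careful person would: the job done as asked, in the order asked, and still so for the second after the job is handed in, while the arm keeps its last pose, push and grip.
It also fails if it takes over 54 s, if anything falls off the work surface, if the arm or the gripper's body presses on something with over 40 N, if the wrist force passes 120 N, or if a joint passes its speed limit or range.

## Working session

There is one attempt and no reset: what is moved stays moved. The work goes in short steps, Python scripts to look and compute and a tool call to move; the robot and the scene stay as the last step left them, time stands still between calls to the robot, and variables do not carry over. Pictures are saved under pics/ and viewed, on a budget of 10 in all, crops included, one or two more only if the job needs it, and the job is handed in when it is done.

Besides the shell and the picture viewer there is one more tool, called after "Emit:" in YAML: its name, and indented under it one key for each argument. carry_out: Moves the arm, as the interface text tells. Its arguments: {"type":"object","properties":{"motion":{"type":"array","items":{"type":"array","items":{"type":"array","items":{"type":"number"}}}},"squeeze":{"type":"number"}},"required":["motion"]}

```bash
mkdir -p pics && cat > h.py <<'E'
import numpy as np, cv2
from plant import readout, eyes, ticket, r
from scipy.spatial.transform import Rotation as R
def snap(name):
    s=eyes.snapshot(name); return s
def save(s,fn,crop=None,scale=1):
    im=cv2.cvtColor(s["pixels"],cv2.COLOR_RGB2BGR)
    if crop: u0,v0,u1,v1=crop; im=im[v0:v1,u0:u1]
    cv2.imwrite("pics/"+fn,cv2.resize(im,None,fx=scale,fy=scale,interpolation=cv2.INTER_CUBIC))
def att(s):
    a=np.array(s["attitude"],float)
    return a if a.shape==(3,3) else R.from_quat(a).as_matrix()
def px(s,p):
    p=np.atleast_2d(p); c=(p-np.array(s["origin"]))@att(s); q=c@np.array(s["K"]).T
    return q[:,:2]/q[:,2:]
def at_z(s,uv,z):
    uv=np.atleast_2d(uv); d=np.c_[uv,np.ones(len(uv))]@np.linalg.inv(s["K"]).T@att(s).T
    o=np.array(s["origin"]); return o+d*((z-o[2])/d[:,2:])
E
python3 - <<'E'
from h import *
import pickle
for n in("top","side"):
    s=snap(n); save(s,n+"0.png"); pickle.dump(s,open(n+"0.pkl","wb")); print(n,s["K"],s["origin"],s["attitude"])
print(r.tip_reach,readout.get_state())
E
```

```text
top [[390.5227035    0.         253.8580461 ]
 [  0.         390.5227035  197.44578938]
 [  0.           0.           1.        ]] [4.81087220e-01 5.62756553e-04 9.35055961e-01] [ 0.7145888  -0.69861298  0.02882453 -0.02172318]
side [[473.03291548   0.         240.85236745]
 [  0.         473.03291548 192.911636  ]
 [  0.           0.           1.        ]] [0.50758245 0.85438777 0.79368338] [-0.02112334  0.90410897 -0.42646981  0.01625635]
0.022 {'clock': 0.1, 'q': array([-1.11721247,  0.68989018, -0.19453824,  1.56620435,  0.1573026 ,
        0.90248964, -0.21512058]), 'qd': array([-0.00109663, -0.002141  , -0.00328612, -0.00363129, -0.00025941,
       -0.0008208 ,  0.00092235]), 'joint_torque': array([-3.27296926e-03, -5.28504682e+01, -1.27156790e+00, -1.53840816e+01,
       -5.25494723e-02,  1.97845176e-03,  3.46196987e-05]), 'tool_pos': array([0.25454639, 0.57025639, 0.26000637]), 'eef_rot': array([ 2.08321386e-01,  9.78060101e-01, -7.91580223e-04, -1.14650936e-04]), 'contact_force': array([-1.1502357 , -0.00147666,  0.70662212]), 'moment': array([0.03329528, 0.0258241 , 0.00773148]), 'opening': 1.0009228546549318}
```

View pics/top0.png

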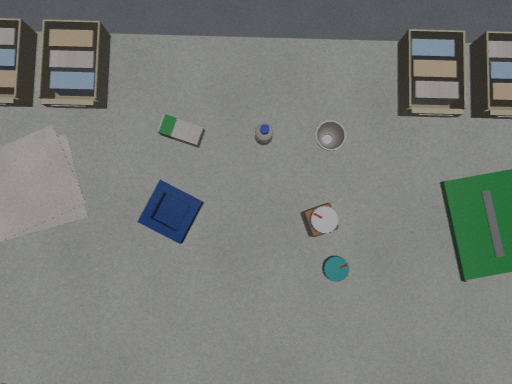

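View pics/side0.png

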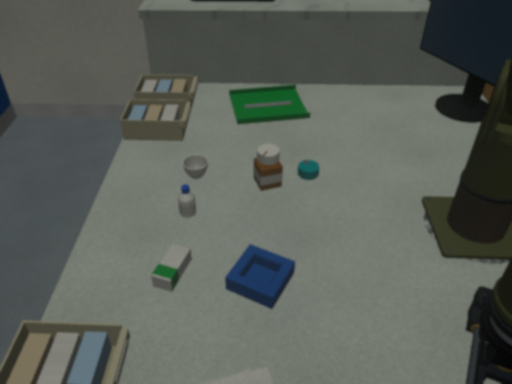

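```bash
cat > fit.py <<'E'
from h import *
import pickle
from scipy.optimize import minimize
def box(w,z0,z1): return np.array([[a*w/2,b*w/2,z] for a in(-1,1) for b in(-1,1) for z in(z0,z1)])
def cyl(d,z0,z1):
    t=np.linspace(0,2*np.pi,40); return np.array([[d/2*np.cos(a),d/2*np.sin(a),z] for a in t for z in(z0,z1)])
def render(s,parts,p):
    m=np.zeros((384*4,512*4),np.uint8)
    for q in parts:
        w=q@R.from_euler('z',p[2]).as_matrix().T+[p[0],p[1],0]
        h=cv2.convexHull(((px(s,w)+.5)*4).astype(np.float32)); cv2.fillConvexPoly(m,h.astype(np.int32),255)
    return cv2.resize(m,(512,384),interpolation=cv2.INTER_AREA)/255.
def fit(views,parts,p0):
    def cost(p): return sum(np.abs(render(s,parts,p)-m).sum()/m.sum() for s,m in views)
    best=None
    for y in np.arange(0,np.pi/2,.2):
        q=minimize(cost,[p0[0],p0[1],y],method='Nelder-Mead',options=dict(initial_simplex=np.array([[p0[0],p0[1],y],[p0[0]+.01,p0[1],y],[p0[0],p0[1]+.01,y],[p0[0],p0[1],y+.15]]),xatol=1e-4,fatol=1e-4))
        if best is None or q.fun<best.fun: best=q
    return best.x,best.fun
def mask(s,kind,c,rad):
    hsv=cv2.cvtColor(s["pixels"],cv2.COLOR_RGB2HSV).astype(int); H,S,V=hsv[...,0],hsv[...,1],hsv[...,2]
    if kind=='blue': m=(H>105)&(H<130)&(S>120)
    if kind=='jar': m=((H<22)|(H>170))&(S>70)|(V>175)
    if kind=='lab': m=np.linalg.norm(s["pixels"].astype(float)-np.median(s["pixels"][c[1]-rad:c[1]+rad,c[0]-rad:c[0]+rad].reshape(-1,3),0),axis=2)>30
    k=np.zeros(m.shape,bool); k[c[1]-rad:c[1]+rad,c[0]-rad:c[0]+rad]=1
    m=(m&k).astype(np.uint8); m=cv2.morphologyEx(m,cv2.MORPH_CLOSE,np.ones((3,3)))
    n,l,st,_=cv2.connectedComponentsWithStats(m); return (l==1+st[1:,4].argmax()).astype(float)
HOLD=[box(.11,0,.038)]; JAR=[box(.062,0,.07),cyl(.059,.0795,.1075),cyl(.038,.07,.08)]
E
cat > m1.py <<'E'
from fit import *
t,s=[pickle.load(open(n+"0.pkl","rb")) for n in("top","side")]
for nm,parts,kind,ct,cs,rad,z in(("holder",HOLD,'blue',(171,212),(261,275),45,.03),("jar",JAR,'lab',(323,220),(268,166),28,.08)):
    mt,ms=mask(t,kind,ct,rad),mask(s,kind,cs,rad); p0=at_z(t,ct,z)[0]
    for v in([(t,mt),(s,ms)],[(t,mt)],[(s,ms)]): print(nm,*[np.round(a,4) for a in fit(v,parts,p0)])
    for a,c,m in((t,ct,mt),(s,cs,ms)):
        im=a["pixels"][...,::-1].copy(); e=cv2.dilate(m.astype(np.uint8),np.ones((3,3)))-m.astype(np.uint8)
        L=im[c[1]-32:c[1]+32,c[0]-32:c[0]+32]; im2=im.copy(); im2[e>0]=(0,255,255); L2=im2[c[1]-32:c[1]+32,c[0]-32:c[0]+32]
        globals().setdefault('tiles',[]).append(np.vstack([cv2.resize(x,(200,200),interpolation=cv2.INTER_CUBIC) for x in(L,L2)]))
cv2.imwrite("pics/fit0.png",np.hstack(tiles))
# red stripe in top
hsv=cv2.cvtColor(t["pixels"],cv2.COLOR_RGB2HSV).astype(int)
E
python3 m1.py
```

```text
holder [0.51   0.1843 1.1136] 0.1897
holder [0.5105 0.1855 1.1149] 0.0593
holder [0.5106 0.1849 1.1841] 0.1221
jar [ 0.4983 -0.1564  1.9205] 0.1368
jar [ 0.4977 -0.1563  0.3607] 0.04
jar [ 0.4984 -0.1549  0.3381] 0.0901
```

View pics/fit0.png

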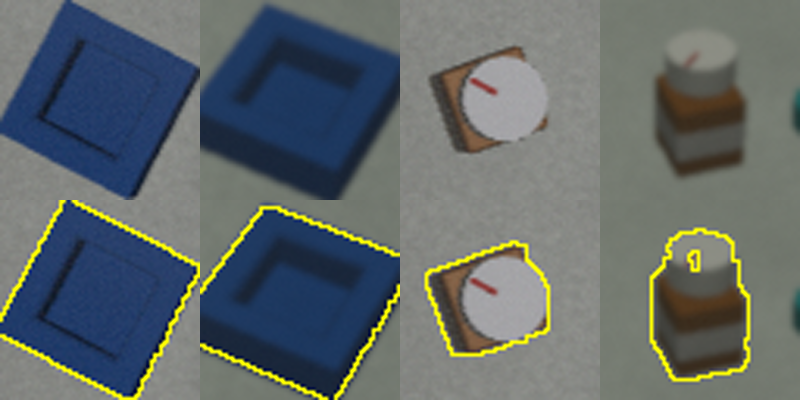

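```bash
cat > go.py <<'E'
# usage: go.py x y z yaw_of_tool_y  -> shift (mm) in current tool axes, then remaining turn
import sys
from h import *
st=readout.get_state(); Rt=R.from_quat(st["eef_rot"]); p=np.array(st["tool_pos"])
print("t",round(st["clock"],2),"pos",p.round(4),"F",st["contact_force"].round(1),"M",st["moment"].round(2),"open",round(st["opening"],3),"q",st["q"].round(2))
yv=Rt.as_matrix()[:,1]; print("yaw tool y",round(np.arctan2(yv[1],yv[0]),3),"tool z",Rt.as_matrix()[:,2].round(3))
a=list(map(float,sys.argv[1:]))
for i in range(0,len(a),4):
    x,y,z,w=a[i:i+4]; c,s=np.cos(w),np.sin(w)
    Rg=R.from_matrix(np.array([[-s,c,0],[c,s,0],[0,0,-1]]))
    print("shift mm",(Rt.inv().apply(np.array([x,y,z])-p)*1000).round(1),"turn",(Rt.inv()*Rg).as_rotvec().round(3))
    Rt=Rg; p=np.array([x,y,z])
E
python3 go.py 0.48 0.25 0.25 1.151  0.498 -0.156 0.25 0  .498 -.156 .098 0
```

```text
t 0.1 pos [0.2545 0.5703 0.26  ] F [-1.2 -0.   0.7] M [0.03 0.03 0.01] open 1.001 q [-1.12  0.69 -0.19  1.57  0.16  0.9  -0.22]
yaw tool y 1.151 tool z [-0.001 -0.002 -1.   ]
shift mm [-336.4 -200.6   10.4] turn [-0.002  0.     0.   ]
shift mm [-181.9 -363.4    0. ] turn [0.    0.    1.151]
shift mm [  0.   0. 152.] turn [0. 0. 0.]
```

Emit:
carry_out:
  motion:
    - [[-20,-12,1,0,0,0,100],[-48,-29,2,0,0,0,100],[-48,-29,2,0,0,0,100],[-48,-29,1,0,0,0,100],[-48,-29,1,0,0,0,100],[-48,-29,1,0,0,0,100],[-48,-29,1,0,0,0,100],[-28,-15,1,0,0,0,100]]
  squeeze: 50

```text
clock: 0.9
tool_pos: [0.4607, 0.2757, 0.2512]
eef_rot: [0.211, 0.978, -0.001, 0.0]
contact_force: [0.8, -0.4, 0.3]
opening: 1.001
```

```bash
python3 go.py 0.498 -0.156 0.25 0  .498 -.156 .098 0
```

```text
t 0.9 pos [0.4607 0.2757 0.2512] F [ 0.8 -0.4  0.3] M [ 0.01 -0.04  0.02] open 1.001 q [-0.48  0.59 -0.24  1.84  0.2   0.74  0.32]
yaw tool y 1.147 tool z [ 0.    -0.003 -1.   ]
shift mm [-211.7 -378.1    2.4] turn [-0.002  0.002  1.147]
shift mm [  0.   0. 152.] turn [0. 0. 0.]
```

Emit:
carry_out:
  motion:
    - [[-20,-40,0,0,0,0,100],[-24,-48,0,0,0,0,100],[-24,-48,0,0,0,0,100],[-24,-48,0,0,0,0,100],[-24,-48,0,0,0,0,100],[-24,-48,0,0,0,0,100],[-24,-46,0,0,0,0,100],[-18,-36,0,0,0,0,100]]

```text
clock: 1.7
tool_pos: [0.476, -0.1075, 0.2513]
eef_rot: [0.21, 0.978, -0.0, -0.0]
contact_force: [0.7, -0.3, -1.3]
opening: 1.0
```

Emit:
carry_out:
  motion:
    - [[0,0,0,0,0,0.1,100],[0,0,5,0,0,0.145,100],[0,0,10,0,0,0.145,100],[0,0,10,0,0,0.145,100],[0,0,10,0,0,0.145,100],[0,0,10,0,0,0.145,100],[0,0,5,0,0,0.145,100],[0,0,0,0,0,0.145,100]]

```text
clock: 2.5
tool_pos: [0.4759, -0.1041, 0.2006]
eef_rot: [0.696, 0.718, -0.001, -0.001]
contact_force: [0.3, -0.3, 0.2]
opening: 0.999
```

Emit:
carry_out:
  motion:
    - [[0,0,0,0,0,0.03,100],[0,0,0,0,0,0,100],[0,0,0,0,0,0,100]]

```text
clock: 2.8
tool_pos: [0.4765, -0.1042, 0.2016]
eef_rot: [0.704, 0.71, 0.0, 0.0]
contact_force: [0.2, 0.0, 1.3]
opening: 0.998
```

```bash
python3 go.py 0.498 -0.156 0.15 0  .498 -.156 .098 0
```

```text
t 2.8 pos [ 0.4765 -0.1042  0.2016] F [0.2 0.  1.3] M [-0.05  0.04  0.01] open 0.998 q [ 0.09  0.61  0.05  2.04 -0.07  0.49  0.2 ]
yaw tool y 0.008 tool z [ 0.  0. -1.]
shift mm [-51.9  21.   51.6] turn [ 0.    -0.     0.008]
shift mm [ 0.  0. 52.] turn [0. 0. 0.]
```

Emit:
carry_out:
  motion:
    - [[-13,5,5,0,0,0,100],[-13,5,10,0,0,0,100],[-13,5,10,0,0,0,100],[-13,6,10,0,0,0,100],[0,0,10,0,0,0,100],[0,0,7,0,0,0,100],[0,0,0,0,0,0,100]]

```text
clock: 3.5
tool_pos: [0.4968, -0.1553, 0.1482]
eef_rot: [0.705, 0.71, -0.001, -0.002]
contact_force: [0.1, 0.8, -0.5]
opening: 0.998
```

```bash
python3 go.py .498 -.156 .098 0 && python3 - <<'E'
from h import *
tiles=[]
for n in("top","side"):
    s=snap(n); im=s["pixels"][...,::-1].copy()
    u,v=px(s,[.498,-.156,.11])[0].astype(int); tiles.append(cv2.resize(im[v-45:v+45,u-45:u+45],(400,400),interpolation=cv2.INTER_CUBIC))
cv2.imwrite("pics/a1.png",np.hstack(tiles))
E
```

```text
t 3.5 pos [ 0.4968 -0.1553  0.1482] F [ 0.1  0.8 -0.5] M [-0.05  0.06 -0.04] open 0.998 q [ 0.2   0.73  0.03  1.98 -0.05  0.43  0.27]
yaw tool y 0.007 tool z [-0.003  0.001 -1.   ]
shift mm [-0.8  1.3 50.2] turn [-0.003 -0.001  0.007]
```

View pics/a1.png

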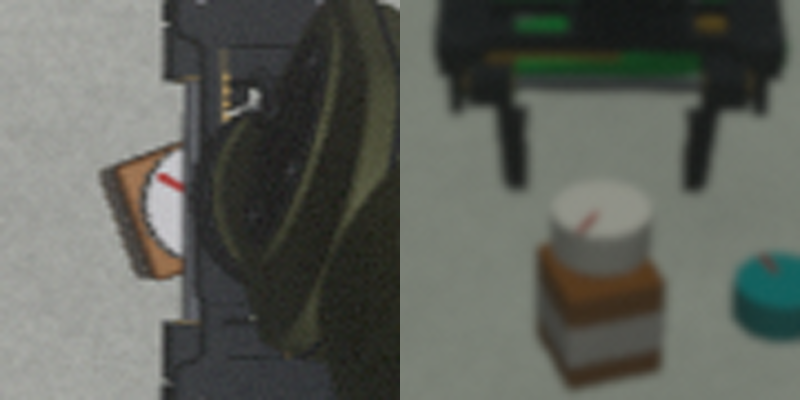

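The jar (side crop: cap at about (602,225)) lies centred between the fingertips at (514,185) and (695,185), so I descend and close.

Emit:
carry_out:
  motion:
    - [[-0.5,1,5,0,0,0,100],[0,0,10,0,0,0,100],[0,0,10,0,0,0,100],[0,0,10,0,0,0,100],[0,0,10,0,0,0,100],[0,0,5,0,0,0,100],[0,0,0,0,0,0,100],[0,0,0,0,0,0,100]]

```text
clock: 4.4
tool_pos: [0.4988, -0.1566, 0.0995]
eef_rot: [0.705, 0.709, 0.0, -0.0]
contact_force: [1.0, 0.7, -0.9]
opening: 1.0
```

Emit:
carry_out:
  motion:
    - [[0,0,0,0,0,0,75],[0,0,0,0,0,0,65],[0,0,0,0,0,0,55],[0,0,0,0,0,0,45],[0,0,0,0,0,0,30],[0,0,0,0,0,0,0],[0,0,0,0,0,0,0],[0,0,0,0,0,0,0]]
  squeeze: 50

```text
clock: 5.2
tool_pos: [0.4985, -0.1567, 0.0997]
eef_rot: [0.705, 0.709, -0.0, -0.0]
contact_force: [-1.7, 0.2, 2.1]
opening: 0.647
```

```bash
python3 go.py .498 -.156 .098 0
```

```text
t 5.2 pos [ 0.4985 -0.1567  0.0997] F [-1.7  0.2  2.1] M [-0.07  0.45 -0.01] open 0.647 q [ 0.2   0.82  0.02  2.   -0.05  0.32  0.28]
yaw tool y 0.006 tool z [-0.  0. -1.]
shift mm [ 0.7 -0.5  1.7] turn [-0.    -0.     0.006]
```

Emit:
carry_out:
  motion:
    - [[0,0,-3,0,0,0,0],[0,0,-7,0,0,0,0],[0,0,-12,0,0,0,0],[0,0,-16,0,0,0,0],[0,0,-16,0,0,0,0],[0,0,-16,0,0,0,0],[0,0,-14,0,0,0,0],[0,0,-6,0,0,0,0]]

```text
clock: 6.0
tool_pos: [0.4994, -0.1567, 0.1914]
eef_rot: [0.705, 0.709, 0.001, 0.001]
contact_force: [0.1, -0.0, -5.6]
opening: 0.648
```

Emit:
carry_out:
  motion:
    - [[0,0,0,0,0,0,0],[0,0,0,0,0,0,0]]

```text
clock: 6.2
tool_pos: [0.4985, -0.1565, 0.1894]
eef_rot: [0.705, 0.709, -0.0, -0.0]
contact_force: [-0.3, 0.4, -5.2]
opening: 0.643
```

```bash
python3 go.py .5103 .1852 .19 0.006
```

```text
t 6.2 pos [ 0.4985 -0.1565  0.1894] F [-0.3  0.4 -5.2] M [-0.07  0.1   0.04] open 0.643 q [ 0.19  0.66  0.04  1.95 -0.05  0.53  0.27]
yaw tool y 0.006 tool z [-0.  0. -1.]
shift mm [341.6  13.9  -0.5] turn [-0. -0.  0.]
```

Emit:
carry_out:
  motion:
    - [[8,0.5,0,0,0,0,0],[18,1,0,0,0,0,0],[26,1,0,0,0,0,0],[26,1,0,0,0,0,0],[26,1,0,0,0,0,0],[26,1,0,0,0,0,0],[26,1,0,0,0,0,0],[26,1,0,0,0,0,0]]

```text
clock: 7.0
tool_pos: [0.5046, 0.0273, 0.1889]
eef_rot: [0.705, 0.709, -0.0, -0.001]
contact_force: [0.2, -0.2, -4.9]
opening: 0.649
```

Emit:
carry_out:
  motion:
    - [[26,1,0,0,0,0,0],[26,1,0,0,0,0,0],[26,1,0,0,0,0,0],[26,1,0,0,0,0,0],[26,1,0,0,0,0,0],[18,1,0,0,0,0,0],[8,0.5,0,0,0,0,0],[3.6,0,0,0,0,0,0]]

```text
clock: 7.8
tool_pos: [0.5101, 0.1861, 0.189]
eef_rot: [0.704, 0.71, -0.0, -0.0]
contact_force: [-0.3, -0.6, -4.7]
opening: 0.65
```

Emit:
carry_out:
  motion:
    - [[0,0,0,0,0,0.05,0],[0,0,0,0,0,0.1,0],[0,0,0,0,0,0.13,0],[0,0,0,0,0,0.13,0],[0,0,0,0,0,0.13,0],[0,0,0,0,0,0.13,0],[0,0,0,0,0,0.1,0],[0,0,0,0,0,0.04,0]]

```text
clock: 8.6
tool_pos: [0.5105, 0.1838, 0.1894]
eef_rot: [0.928, 0.372, -0.001, 0.0]
contact_force: [0.1, -0.1, -4.4]
opening: 0.649
```

Emit:
carry_out:
  motion:
    - [[0,0,0,0,0,0,0],[0,0,0,0,0,0,0],[0,0,0,0,0,0,0]]

```text
clock: 8.9
tool_pos: [0.5107, 0.1848, 0.1896]
eef_rot: [0.927, 0.374, -0.0, -0.0]
contact_force: [0.7, 0.2, -4.1]
opening: 0.649
```

```bash
python3 go.py .5103 .1852 .155 -0.804 && python3 - <<'E'
from fit import *
tiles=[]; st=readout.get_state()["tool_pos"]
for n in("top","side"):
    s=snap(n); pickle.dump(s,open(n+"1.pkl","wb")); im=s["pixels"][...,::-1].copy()
    u,v=px(s,[.51,.185,.07])[0].astype(int); tiles.append(cv2.resize(im[v-60:v+60,u-60:u+60],(400,400),interpolation=cv2.INTER_CUBIC))
cv2.imwrite("pics/a2.png",np.hstack(tiles))
E
```

```text
t 8.9 pos [0.5107 0.1848 0.1896] F [ 0.7  0.2 -4.1] M [-0.03  0.09 -0.02] open 0.649 q [-0.65  0.72  0.37  1.9  -0.43  0.6  -0.8 ]
yaw tool y -0.803 tool z [-0.  0. -1.]
shift mm [-0.1 -0.6 34.6] turn [-0.    -0.     0.001]
```

View pics/a2.png

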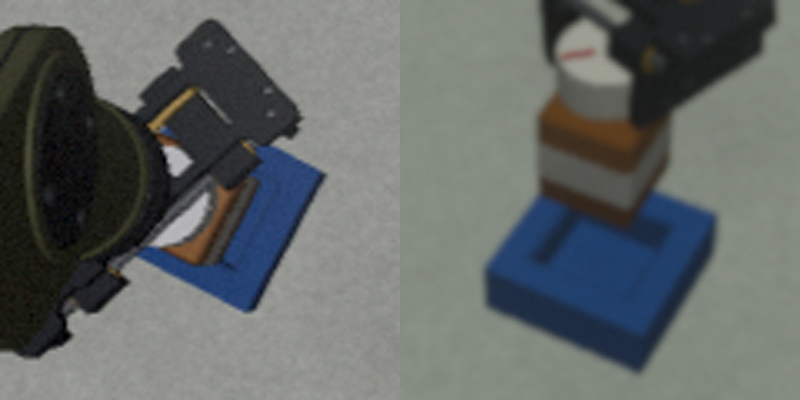

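Emit:
carry_out:
  motion:
    - [[-0.5,-0.5,4,0,0,0,0],[0,0,8,0,0,0,0],[0,0,10,0,0,0,0],[0,0,10,0,0,0,0],[0,0,8,0,0,0,0],[0,0,4,0,0,0,0],[0,0,0,0,0,0,0],[0,0,0,0,0,0,0]]

```text
clock: 9.8
tool_pos: [0.5102, 0.185, 0.1457]
eef_rot: [0.927, 0.374, 0.0, 0.0]
contact_force: [-0.4, -0.1, -5.0]
opening: 0.649
```

Emit:
carry_out:
  motion:
    - [[0,0,2,0,0,0,0],[0,0,2,0,0,0,0],[0,0,2,0,0,0,0],[0,0,2,0,0,0,0],[0,0,2,0,0,0,0],[0,0,0,0,0,0,0]]

```text
clock: 10.4
tool_pos: [0.5099, 0.1851, 0.1353]
eef_rot: [0.927, 0.374, -0.0, -0.0]
contact_force: [-0.2, 0.3, -4.4]
opening: 0.647
```

```bash
python3 go.py .5103 .1852 .108 -0.804
```

```text
t 10.4 pos [0.5099 0.1851 0.1353] F [-0.2  0.3 -4.4] M [-0.01  0.12  0.03] open 0.647 q [-0.61  0.8   0.3   1.94 -0.48  0.48 -0.77]
yaw tool y -0.804 tool z [-0. -0. -1.]
shift mm [ 0.4  0.2 27.3] turn [-0.  0.  0.]
```

No contact yet, 2–3 mm into the mouth. I go on slowly.

Emit:
carry_out:
  motion:
    - [[0,0,1.5,0,0,0,0],[0,0,1.5,0,0,0,0],[0,0,1.5,0,0,0,0],[0,0,1.5,0,0,0,0],[0,0,0,0,0,0,0]]

```text
clock: 10.9
tool_pos: [0.51, 0.1851, 0.1294]
eef_rot: [0.927, 0.374, -0.0, -0.0]
contact_force: [0.9, 0.1, -6.1]
opening: 0.649
```

Emit:
carry_out:
  motion:
    - [[0,0,2,0,0,0,0],[0,0,2,0,0,0,0],[0,0,2,0,0,0,0],[0,0,2,0,0,0,0],[0,0,0,0,0,0,0]]

```text
clock: 11.4
tool_pos: [0.5099, 0.1851, 0.1213]
eef_rot: [0.927, 0.374, -0.0, -0.0]
contact_force: [-0.6, 0.3, -4.8]
opening: 0.646
```

```bash
python3 go.py .5103 .1852 .108 -0.804
```

```text
t 11.4 pos [0.5099 0.1851 0.1213] F [-0.6  0.3 -4.8] M [ 0.01  0.1  -0.  ] open 0.646 q [-0.6   0.82  0.28  1.94 -0.49  0.45 -0.76]
yaw tool y -0.804 tool z [-0. -0. -1.]
shift mm [ 0.4  0.2 13.3] turn [-0.  0.  0.]
```

Emit:
carry_out:
  motion:
    - [[0,0,2,0,0,0,0],[0,0,2,0,0,0,0],[0,0,2,0,0,0,0],[0,0,2,0,0,0,0],[0,0,2,0,0,0,0],[0,0,2,0,0,0,0],[0,0,0,0,0,0,0],[0,0,0,0,0,0,0]]

```text
clock: 12.2
tool_pos: [0.51, 0.1851, 0.1096]
eef_rot: [0.927, 0.374, -0.0, -0.0]
contact_force: [0.1, 0.0, -4.6]
opening: 0.649
```

Emit:
carry_out:
  motion:
    - [[0,0,0.7,0,0,0,0],[0,0,0.7,0,0,0,0],[0,0,0,0,0,0,0],[0,0,0,0,0,0,0]]

```text
clock: 12.6
tool_pos: [0.5101, 0.1851, 0.1082]
eef_rot: [0.927, 0.374, 0.0, -0.0]
contact_force: [0.2, -0.1, -4.2]
opening: 0.644
```

Emit:
carry_out:
  motion:
    - [[0,0,0.7,0,0,0,0],[0,0,0,0,0,0,0]]

```text
clock: 12.8
tool_pos: [0.5101, 0.1851, 0.1078]
eef_rot: [0.927, 0.374, 0.0, -0.0]
contact_force: [-1.3, -0.3, -1.8]
opening: 0.649
```

Emit:
carry_out:
  motion:
    - [[0,0,0.8,0,0,0,0],[0,0,0,0,0,0,0]]

```text
clock: 13.0
tool_pos: [0.5101, 0.1851, 0.1075]
eef_rot: [0.927, 0.374, 0.0, -0.0]
contact_force: [-2.2, -0.4, 6.6]
opening: 0.647
```

Emit:
carry_out:
  motion:
    - [[0,0,0.5,0,0,0,0],[0,0,0,0,0,0,0]]

```text
clock: 13.2
tool_pos: [0.5101, 0.1851, 0.1074]
eef_rot: [0.927, 0.374, 0.0, -0.0]
contact_force: [-2.4, 0.0, 9.8]
opening: 0.644
```

```bash
python3 go.py .5103 .1852 .108 -0.804; python3 - <<'E'
from fit import *
s=snap("side"); u,v=px(s,[.51,.185,.05])[0].astype(int); save(s,"a3.png",(u-45,v-50,u+45,v+40),6)
E
```

```text
t 13.2 pos [0.5101 0.1851 0.1074] F [-2.4  0.   9.8] M [-0.08  0.68 -0.03] open 0.644 q [-0.59  0.84  0.26  1.95 -0.5   0.41 -0.75]
yaw tool y -0.804 tool z [ 0.001  0.001 -1.   ]
shift mm [ 0.2  0.  -0.6] turn [-0.    -0.001 -0.   ]
```

View pics/a3.png

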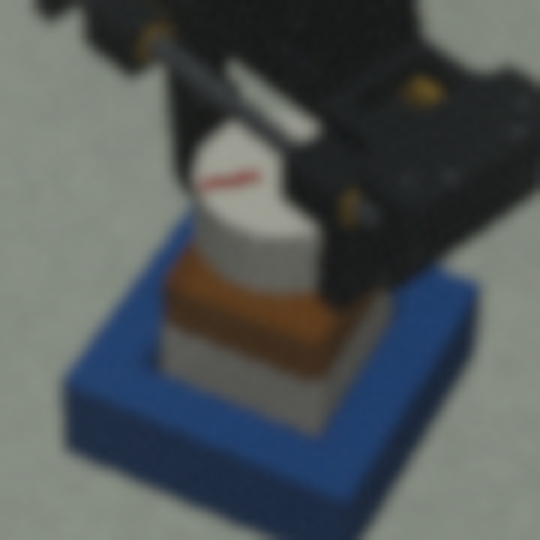

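Jar is home (floor met at TCP 0.1077, as predicted; the label is half sunk in the pocket). I raise the grip to 60 N and start turning anticlockwise (negative about tool z).

Emit:
carry_out:
  motion:
    - [[0,0,0,0,0,0,0],[0,0,0,0,0,0,0],[0,0,0,0,0,-0.05,0],[0,0,-0.1,0,0,-0.05,0],[0,0,-0.1,0,0,-0.05,0],[0,0,-0.1,0,0,-0.05,0],[0,0,0,0,0,0,0]]
  squeeze: 60

```text
clock: 13.95
tool_pos: [0.5109, 0.1852, 0.1078]
eef_rot: [0.885, 0.465, 0.001, -0.0]
contact_force: [-0.7, 0.7, 7.8]
opening: 0.648
```

```bash
python3 go.py .5103 .1852 .108 -0.804; python3 - <<'E'
from fit import *
for f,z,(x,y) in(("top0.pkl",.1075,(.498,-.156)),):
    s=pickle.load(open(f,"rb")); hsv=cv2.cvtColor(s["pixels"],cv2.COLOR_RGB2HSV).astype(int)
    u,v=px(s,[x,y,z])[0]; m=((hsv[...,0]<8)|(hsv[...,0]>172))&(hsv[...,1]>110); vv,uu=np.nonzero(m); k=np.hypot(uu-u,vv-v)<14
    P=at_z(s,np.c_[uu[k],vv[k]],z)[:,:2]; c=P.mean(0); e=np.linalg.svd(P-c)[2][0]
    print(len(P),c-[x,y],"line yaw",np.arctan2(e[1],e[0])%np.pi,"centroid yaw",np.arctan2(*(c-[x,y])[::-1]))
E
```

```text
t 13.95 pos [0.5109 0.1852 0.1078] F [-0.7  0.7  7.8] M [-0.09  0.4   0.11] open 0.648 q [-0.56  0.84  0.22  1.95 -0.42  0.4  -0.63]
yaw tool y -0.603 tool z [ 0.002  0.001 -1.   ]
shift mm [-0.4 -0.5 -0.2] turn [ 0.001 -0.002  0.201]
12 [0.00786709 0.01343417] line yaw 1.118003964770593 centroid yaw 1.0410301230796082
```

Emit:
carry_out:
  motion:
    - [[0,0,-0.1,0,0,-0.06,0],[0,0,-0.1,0,0,-0.06,0],[0,0,-0.1,0,0,-0.06,0]]

```text
clock: 14.25
tool_pos: [0.511, 0.1854, 0.108]
eef_rot: [0.84, 0.543, 0.001, 0.0]
contact_force: [-1.4, 1.5, 7.4]
opening: 0.646
```

```bash
python3 go.py; python3 - <<'E'
from fit import *
s=snap("side"); u,v=px(s,[.51,.185,.05])[0].astype(int); save(s,"a4.png",(u-45,v-50,u+45,v+40),6)
E
```

```text
t 14.25 pos [0.511  0.1854 0.108 ] F [-1.4  1.5  7.4] M [ 0.03  0.45 -0.1 ] open 0.646 q [-0.54  0.83  0.18  1.94 -0.35  0.39 -0.52]
yaw tool y -0.422 tool z [ 0.002  0.001 -1.   ]
```

View pics/a4.png

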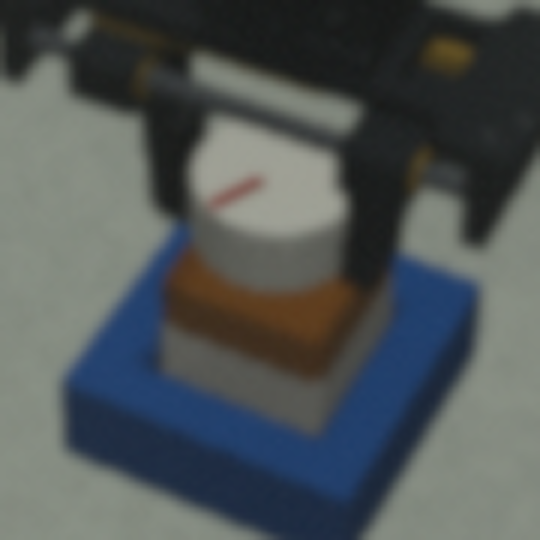

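Stripe tip went from (200,185) to (212,207): the cap turns with the jaws, while jar and holder stand still. I continue.

Emit:
carry_out:
  motion:
    - [[0,0,-0.1,0,0,-0.07,0],[0,0,-0.1,0,0,-0.07,0],[0,0,-0.1,0,0,-0.07,0]]

```text
clock: 14.6
tool_pos: [0.5108, 0.1856, 0.1083]
eef_rot: [0.778, 0.628, 0.001, 0.0]
contact_force: [-1.5, 0.2, 7.9]
opening: 0.642
```

Emit:
carry_out:
  motion:
    - [[0,0,-0.1,0,0,-0.07,0],[0,0,-0.1,0,0,-0.07,0],[0,0,-0.1,0,0,-0.07,0]]

```text
clock: 14.9
tool_pos: [0.5106, 0.1857, 0.1087]
eef_rot: [0.708, 0.707, 0.001, 0.0]
contact_force: [-2.0, 0.2, 9.8]
opening: 0.646
```

```bash
python3 go.py
```

```text
t 14.9 pos [0.5106 0.1857 0.1087] F [-2.   0.2  9.8] M [ 0.12  0.56 -0.1 ] open 0.646 q [-0.48  0.82  0.09  1.94 -0.17  0.38 -0.27]
yaw tool y -0.001 tool z [ 0.002  0.001 -1.   ]
```

Emit:
carry_out:
  motion:
    - [[0,0,-0.1,0,0,-0.07,0],[0,0,-0.1,0,0,-0.07,0]]

```text
clock: 15.1
tool_pos: [0.5105, 0.1858, 0.1089]
eef_rot: [0.656, 0.754, 0.001, 0.0]
contact_force: [-2.1, 1.3, 9.6]
opening: 0.651
```

```bash
python3 go.py
```

```text
t 15.1 pos [0.5105 0.1858 0.1089] F [-2.1  1.3  9.6] M [ 0.05  0.61 -0.1 ] open 0.651 q [-0.47  0.82  0.06  1.94 -0.11  0.38 -0.19]
yaw tool y 0.139 tool z [ 0.002  0.001 -1.   ]
```

Emit:
carry_out:
  motion:
    - [[0,0,-0.1,0,0,-0.06,0],[0,0,-0.1,0,0,-0.06,0],[0,0,0,0,0,-0.05,0],[0,0,0,0,0,0,0]]

```text
clock: 15.5
tool_pos: [0.5103, 0.1858, 0.1091]
eef_rot: [0.591, 0.807, 0.001, 0.0]
contact_force: [-2.7, 1.1, 8.5]
opening: 0.643
```

```bash
python3 go.py
```

```text
t 15.5 pos [0.5103 0.1858 0.1091] F [-2.7  1.1  8.5] M [0.07 0.68 0.09] open 0.643 q [-0.44  0.82  0.02  1.94 -0.04  0.38 -0.09]
yaw tool y 0.307 tool z [ 0.001  0.002 -1.   ]
```

Emit:
carry_out:
  motion:
    - [[0,0,-0.7,0,0,0,0],[0,0,-0.7,0,0,0,0],[0,0,0,0,0,0,0]]

```text
clock: 15.8
tool_pos: [0.5103, 0.1856, 0.11]
eef_rot: [0.591, 0.807, 0.001, 0.0]
contact_force: [-1.9, 1.7, 7.3]
opening: 0.643
```

Emit:
carry_out:
  motion:
    - [[0,0,-0.7,0,0,0,0],[0,0,-0.7,0,0,0,0],[0,0,0,0,0,0,0]]

```text
clock: 16.1
tool_pos: [0.5102, 0.185, 0.1105]
eef_rot: [0.591, 0.807, 0.0, 0.0]
contact_force: [-0.3, -0.5, 0.8]
opening: 0.645
```

Emit:
carry_out:
  motion:
    - [[0,0,-0.7,0,0,0,0],[0,0,-0.7,0,0,0,0],[0,0,0,0,0,0,0]]

```text
clock: 16.4
tool_pos: [0.5102, 0.1849, 0.112]
eef_rot: [0.591, 0.807, 0.0, 0.0]
contact_force: [-0.6, 0.3, -0.9]
opening: 0.647
```

Emit:
carry_out:
  motion:
    - [[0,0,-1,0,0,0,0],[0,0,-1,0,0,0,0],[0,0,0,0,0,0,0]]

```text
clock: 16.7
tool_pos: [0.5101, 0.1851, 0.1142]
eef_rot: [0.591, 0.807, 0.0, 0.0]
contact_force: [-0.5, -0.8, -0.4]
opening: 0.647
```

```bash
python3 go.py
```

```text
t 16.7 pos [0.5101 0.1851 0.1142] F [-0.5 -0.8 -0.4] M [-0.07  0.05  0.02] open 0.647 q [-0.45  0.81  0.02  1.94 -0.04  0.4  -0.09]
yaw tool y 0.306 tool z [ 0.  0. -1.]
```

The force is only the cap's weight now (−0.4 N, versus about −4.7 N with the jar), so the thread has let go. I lift straight up 40 mm, which puts the cap's lower edge about 20 mm above the mouth (z 0.114).

Emit:
carry_out:
  motion:
    - [[0,0,-3,0,0,0,0],[0,0,-6,0,0,0,0],[0,0,-7,0,0,0,0],[0,0,-7,0,0,0,0],[0,0,-7,0,0,0,0],[0,0,-6,0,0,0,0],[0,0,-3,0,0,0,0],[0,0,-1,0,0,0,0]]

```text
clock: 17.5
tool_pos: [0.5102, 0.1851, 0.1545]
eef_rot: [0.591, 0.807, 0.0, 0.0]
contact_force: [0.4, -0.7, -0.1]
opening: 0.644
```

Emit:
carry_out:
  motion:
    - [[0,0,0,0,0,0,0],[0,0,0,0,0,0,0],[0,0,0,0,0,0,0]]

```text
clock: 17.8
tool_pos: [0.5099, 0.185, 0.1537]
eef_rot: [0.591, 0.807, -0.0, -0.0]
contact_force: [-0.5, -1.1, -0.4]
opening: 0.651
```

```bash
python3 go.py; python3 - <<'E'
from fit import *
s=snap("side"); t=snap("top"); u,v=px(s,[.51,.185,.08])[0].astype(int)
a=cv2.resize(s["pixels"][v-50:v+50,u-50:u+50,::-1],(384,384),interpolation=cv2.INTER_CUBIC)
im=t["pixels"][...,::-1]; b=np.ascontiguousarray(im[60:316,110:387]); b=cv2.resize(b,(415,384))
cv2.imwrite("pics/a5.png",np.hstack([a,b]))
E
```

```text
t 17.8 pos [0.5099 0.185  0.1537] F [-0.5 -1.1 -0.4] M [-0.1   0.05  0.  ] open 0.651 q [-0.45  0.74  0.03  1.92 -0.04  0.48 -0.09]
yaw tool y 0.306 tool z [-0. -0. -1.]
```

View pics/a5.png

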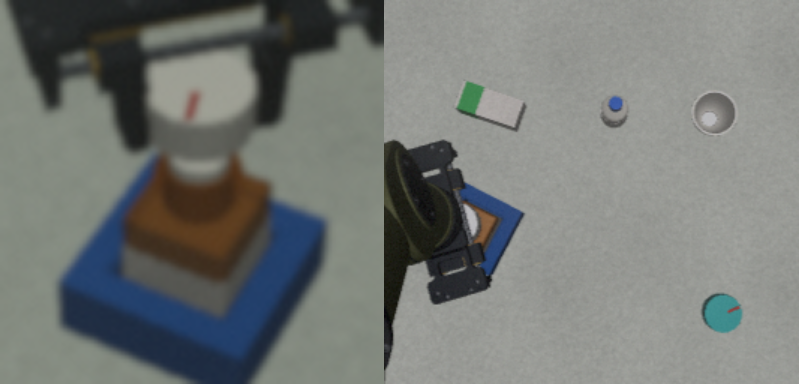

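The side crop shows the cap at (200,105), level in the jaws. The open neck with its white seal is below it at (200,170), and the jar stands seated in the holder. In the top view the carton, bottle, bowl and turquoise cap are where they were.

```bash
python3 -c "
from plant import ticket; print(ticket.finish_job())"
```

```text
the job is handed in; nothing more can be done
None
```

The jar is seated in the blue holder with its cap off. I handed the job in at about 18 s, with the cap still gripped level above the mouth.

- **Seating:** I carried the jar by its cap and lowered it into the pocket. The first upward force came with the tool at z 0.1078 m; the pocket floor was predicted at 0.1077 m. I saw no sign of catching on the way down. The side picture showed the jar square in the pocket with its label partly sunk.
- **Unscrewing:** I turned the cap about 1.11 rad anticlockwise. I raised it a few millimetres until the force read −0.4 N (with the jar hanging it had been about −4.7 N), then lifted it straight up.
- **Final pose:** The cap's lower edge is about 19.5 mm above the mouth, give or take 1.5 mm. That comes from the tool height and the given cap sizes, not from a direct measurement. The tool points straight down.
- **Last picture:** The jar is standing in the holder with its neck open. The carton, bottle, bowl and turquoise cap look unmoved.

Two checks did not fully agree. While turning, the measured moment about the vertical stayed within about 0.1 N m, far below the 0.5 N m expected, so I judged release from the estimated angle and the lift force instead. For the holder's yaw, the side camera gave 1.18 rad and the top camera 1.115 rad; I used the top one, and the jar went in without trouble.

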